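# Hang the slotted shield plate on the stand's headed pin

## Task

Take the metal shield plate whose slot is open at one edge out of the rack and hang it on the headed pin of the stand: slide the slot sideways over the neck of the pin, behind the pin's head, let the plate drop so that the pin sits up in the notch at the slot's inner end, and leave it hanging free, straight and still. Leave the other plate, with the closed window, in the rack and do not disturb the jar, the bottle or the brass weight.

Things in the scene. Friction and masses are not known exactly. Their poses are not given: they have to be found in the camera images.
- slotted_plate: Aluminium plate with the open slot, 0.18 to 0.35 kg, upright in a channel of the rack. 6 mm thick (its x), 80 mm wide (y), 165 mm tall (z) with its tab; origin at the middle of its lower edge. Its +x points the same way as the rack's, roughly away from the robot. The slot's mouth is at the -y edge.
- plate_tab (a point): Centre of the slotted plate's grip tab, 152 mm above its lower edge: a block 12 mm thick (plate x), 44 mm wide (y), 26 mm tall, to be pinched across x from above. The sheet below it begins at 140 mm.
- slot_seat (a point): Where the pin's axis lies in the slotted plate when it hangs: on the centre line, 107 mm above the lower edge. The slot: a level channel 14 mm high (88 to 102 mm above the lower edge) from the -y edge in to y = +7 mm, mouth corners rounded by 5 mm; at its inner end a notch, y -7 to +7 mm, goes up to 112 mm. So from mid-channel the plate drops 12 mm to hang.
- window_plate: The other plate in the rack: same outline, tab, axes and origin, but its window (35 mm wide, 14 mm high, with a notch) is closed all round, so it cannot go over the pin's head. It stays in the rack.
- rack: Fixed rack, base 120 (x) x 110 (y) x 6 mm, origin under its middle. Two upright channels along y, at x = -40 and +40 mm, 8 mm wide, hold the plates' lower edges at height 6 mm; their bars end at height 40 mm. Which plate is in which channel varies.
- stand: Fixed telescopic stand, base 130 (x) x 110 (y) x 12 mm, origin under its middle, on the post's axis. The post (radius 17 mm or less, clamp knob on the far side) bears a block 28 mm wide (y), 24 mm high, x -37 to +14 mm; nothing stands above it. From the block's front the headed pin points along the stand's -x, roughly to the robot.
- pin_lowest (a point): Mid-neck of the pin if the post were fully down: stand x = -45 mm, y = 0, height 165 mm. The post is clamped 0 to 30 mm higher, unreported, and firm: see or feel for it. Pin 10 mm in diameter; neck free from x -53 to -37 mm between head (24 mm in diameter, 6 mm thick) and block. Tops of head and block are both 12 mm above the pin's axis.
- jar: White sample jar with green lid, 52 mm in diameter, 67 mm tall, origin at the centre of its underside. Leave it alone.
- weight: Brass weight, 25 mm in diameter, 30 mm tall, origin at the centre of its underside. Leave it alone.
- bottle: Brown glass bottle with white cap, 56 mm in diameter, 114 mm tall, origin at the centre of its underside. Leave it alone.
Things that resemble listed ones, but are neither listed nor needed, are in the scene too. Leave any pink look-alike of the slotted_plate alone.

How it is judged:
By the outcome, as a careful person would: the job done as asked, in the order asked, and still so for the second after the job is handed in, with the robot touching nothing.
It also fails if it takes over 51 s, if anything falls off the work surface, if the arm or the gripper's body presses on something with over 40 N, if the wrist force passes 120 N, or if a joint passes its speed limit or range.

## Robot

A 6-joint arm with a two-finger parallel gripper is mounted at the origin on a cart in front of the work surface, level with it; the furniture and walls round the work are solid. World frame = base frame: x ahead of the robot, y to its left, z up, the work surface at z = 0. Lengths are in mm, angles in degrees, forces in N, time in s.
With the tool pointing down it reaches from about 300 to 850 mm from the base axis. Payload 4.2 kg.
Tool frame: the origin (TCP) lies at the very end of the fingers, on their centre line; the grasp point (between the pads) lies 19 mm behind it; z points along the fingers, y is the line along which they close (so a half turn about z gives the same grasp; the last joint's range is limited). The gripper opens to 91 mm and grips with 3 to 60 N. Pads are 32 mm wide; open, the fingers measure 118 mm over their backs; the gripper's body (76 mm by 178 mm) begins 60 mm behind the grasp point.
Start: joints at [-71.219, 18.312, 89.639, -0, 72.044, -1.146], TCP at [195.981, -540.587, 213.976] pointing down, gripper open.
Joint ranges: [-177.97, 177.97], [-48.28, 115.42], [12.27, 149.76], [-77.06, 257.06], [2.81, 150.46], [-146.56, 146.56]. Speed limits (degrees/s): [147.25, 147.25, 180, 180, 180, 180].

## Interface

Orientations are given as [roll, pitch, yaw] about the fixed x, y, z axes, in that order (R = Rz(yaw) Ry(pitch) Rx(roll)).
In Python, from workcell import * gives the robot as it stands.
- The arm moves only by the tool move_arm, never from a script. Its argument "motion" is a list of rows, each a list of 3 entries, a list of its own where there are three numbers: the finger opening in mm, from 0 to 91.2, then the shift along the world's x, y, z in units of 25 mm (1.0 is 25 mm), then the turn, a rotation vector about the world's x, y, z in units of 4 degrees (1.0 is 4 degrees). In form: [[grip, [x, y, z], [ax, ay, az]], ...]. A call has 1 to 20 rows; each row shifts and turns the commanded pose from where the row before left it; what a row does not reach is not made up. A row lasts 1/12 s, in which the tool goes at most 41.7 mm and 7.16 degrees, less where a joint would pass 70% of its speed; a pose out of reach is approached as far as the arm can. A call with a number of a shift or a turn outside -1 to 1 is refused whole. A call with a gripper value outside its range is refused whole. The fingers move at their own pace and stop on an object; "grip_force" is the grip in N (left out, the last holds). Time passes only in rows, so rows that do not move let the fingers close. It gives the time, the measured TCP pose, the force, the opening and the grip force at its end, in the units of the state.
- state(): the state, without advancing time (a new reading comes with each control period).
- grab_frame(name): name is "scene" or "top"; returns the picture (480x640x3 uint8, blue, green, red); there is no depth.
- camera_info(name): a dict with "fx", "fy", "cx", "cy" (pixels), "k1" (the pictures are not rectified: a ray, as slopes to the right and down, at radius r is drawn at 1 + k1 r^2 times it, then the intrinsics apply), "rvec" (rotation vector, rad) and "tvec" (3), from world to camera coordinates, as OpenCV has them. Camera axes: x right, y down, z forward; pixel columns grow to the right and rows downward; lengths in mm; the calibration is good to about 2 mm. A picture is of the moment at which its call begins. camera_info takes no time and is no camera call.
- job_done(): hands the job in; it is judged then, once.
The state is a dict: "time_s": time; "qpos": joint angles; "qvel": joint speeds; "effort": joint torques, N m; "ee_pos": TCP position; "ee_rot": TCP orientation; "force": force on the tool from outside, world axes, zero at the start; "torque": the same for the moment, N m; "gripper_width": finger opening in mm; "gripper_force": force on a finger pad.
Only numpy, scipy, OpenCV 4.12 (cv2) and the standard library are available. Lean on these libraries where they do the work, as an engineer would, in place of code of your own. Each camera call takes 0.05 s, during which the arm holds its last target. There are 200 camera calls.

## Working session

There is one attempt and no reset: what is moved stays moved. The work goes in short steps, Python scripts to look and compute and a tool call to move; the robot and the scene stay as the last step left them, time stands still between calls to the robot, and variables do not carry over. Pictures are saved under pics/ and viewed, at most 10 in all, crops included, and the job is handed in when it is done.

Besides the shell and the picture viewer there is one more tool, called after "Call:" as name([rows], argument=value, ...), one row to a line, values as JSON. move_arm: Moves the arm, as the interface text tells. Shifts and turns lie within -1 to 1; 1 stands for 25 mm of shift or 4 degrees of turn. Its arguments: {"type":"object","properties":{"motion":{"type":"array","items":{"type":"array"}},"grip_force":{"type":"number"}},"required":["motion"]}

```bash
mkdir -p pics; cat > h.py <<'E'
from workcell import *
import numpy as np, cv2
def cam(n):
    c=camera_info(n); R=cv2.Rodrigues(np.array(c["rvec"],float))[0]; t=np.array(c["tvec"],float).ravel()
    return c,R,t
def ray(n,u,v):
    c,R,t=cam(n); a=np.array([(u-c["cx"])/c["fx"],(v-c["cy"])/c["fy"]]); s=a.copy()
    for _ in range(20): s=a/(1+c["k1"]*(s@s))
    return -R.T@t, R.T@np.array([s[0],s[1],1.])
def onz(n,u,v,z):
    o,d=ray(n,u,v); return o+d*(z-o[2])/d[2]
def proj(n,p):
    c,R,t=cam(n); q=R@np.array(p,float)+t; s=q[:2]/q[2]; s=s*(1+c["k1"]*(s@s))
    return np.array([c["fx"]*s[0]+c["cx"],c["fy"]*s[1]+c["cy"]])
def tri(a,b):
    o1,d1=ray("scene",*a); o2,d2=ray("top",*b)
    k=np.linalg.lstsq(np.c_[d1,-d2],o2-o1,rcond=None)[0]
    p,q=o1+k[0]*d1,o2+k[1]*d2; return (p+q)/2,np.linalg.norm(p-q)
E
python3 - <<'E'
from h import *
for n in("scene","top"):
    cv2.imwrite(f"pics/{n}0.png",grab_frame(n)); print(n,ray(n,320,240))
print(state()["ee_rot"])
E
```

```text
scene (array([-202.59801608,  604.26150946, 1216.03158597]), array([ 0.51968071, -0.35346411, -0.77783908]))
top (array([ 267.92874826,  103.72374113, 1566.22200592]), array([ 0.18978646, -0.01689967, -0.98186092]))
[-1.79907565e+02 -1.73487089e-03  1.99261625e+01]
```

View pics/scene0.png

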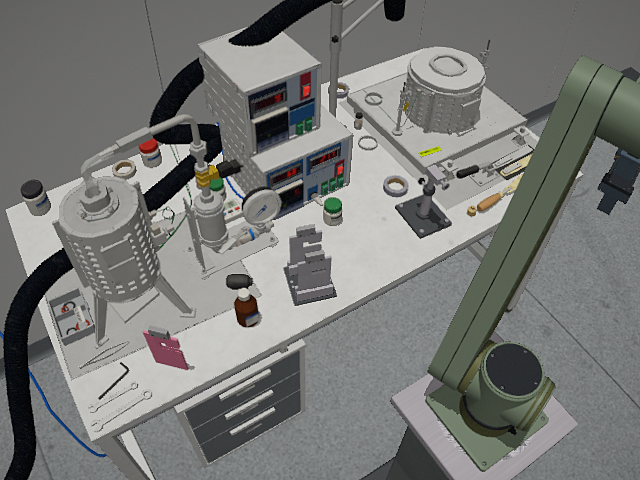

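View pics/top0.png

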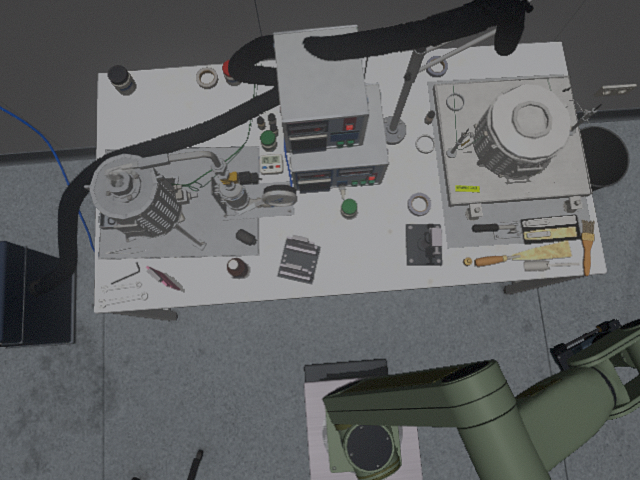

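The scene view shows the rack near (310,280), with two grey plates, and the stand near (425,210). The pink look-alike is at (165,350), the jar at (333,210) and the bottle at (246,305). In the top view the rack is at (300,260) and the stand at (425,245). Next I'll enlarge the rack and stand.

```bash
python3 - <<'E'
from h import *
s=cv2.imread("pics/scene0.png");t=cv2.imread("pics/top0.png")
def c(i,x,y,w,h): return cv2.resize(i[y:y+h,x:x+w],(400,300),interpolation=cv2.INTER_CUBIC)
cv2.imwrite("pics/crop1.png",np.vstack([np.hstack([c(s,256,220,120,90),c(s,376,165,100,75)]),np.hstack([c(t,260,225,80,60),c(t,390,215,80,60)])]))
E
```

```text
(no output)
```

View pics/crop1.png

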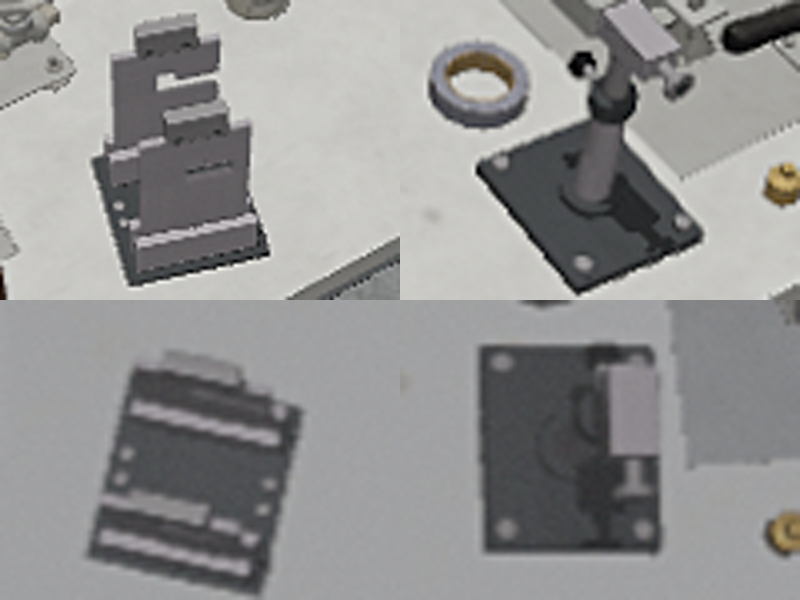

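In the enlarged crop, two grey plates stand in the rack. The far one, tab at scene px about (306,231), has a slot open at its right (-y) edge, so it's the slotted_plate. The near one, tab at about (314,258), has a closed window, so it stays. The pink one at (165,350) is the look-alike and I'll leave it alone. The pin's head points toward the robot, at top px about (437,252). I'll zoom once more to get pixel positions.

```bash
python3 - <<'E'
from h import *
s=cv2.imread("pics/scene0.png");t=cv2.imread("pics/top0.png")
def c(i,x,y): return cv2.resize(i[y:y+37,x:x+50],(400,296),interpolation=cv2.INTER_CUBIC)
cv2.imwrite("pics/crop2.png",np.vstack([np.hstack([c(s,280,215),c(s,411,158)]),np.hstack([c(t,275,225),c(t,415,222)])]))
T=lambda u,v,z:onz("top",260+u/5,225+(v-300)/5,z).round(1)
S=lambda u,v,z:onz("top",390+(u-400)/5,215+(v-300)/5,z).round(1)
print("rack",T(88,555,6),T(262,595,6),T(302,405,6))
print("stand",S(480,347,12),S(655,347,12),S(660,552,12),S(484,552,12))
R=lambda u,v,z:onz("scene",256+u*.3,220+v*.3,z).round(1)
print("rack s",R(132,286,0),R(268,256,0),R(94,157,6))
E
```

```text
rack [468.2 214.3   6. ] [435.7 110.5   6. ] [550.6  77.1   6. ]
stand [ 596.8 -192.6   12. ] [ 588.4 -301.1   12. ] [ 460.8 -288.    12. ] [ 469.2 -180.7   12. ]
rack s [466.3 215.4   0. ] [435.2 115.4   0. ] [579.  181.2   6. ]
```

View pics/crop2.png

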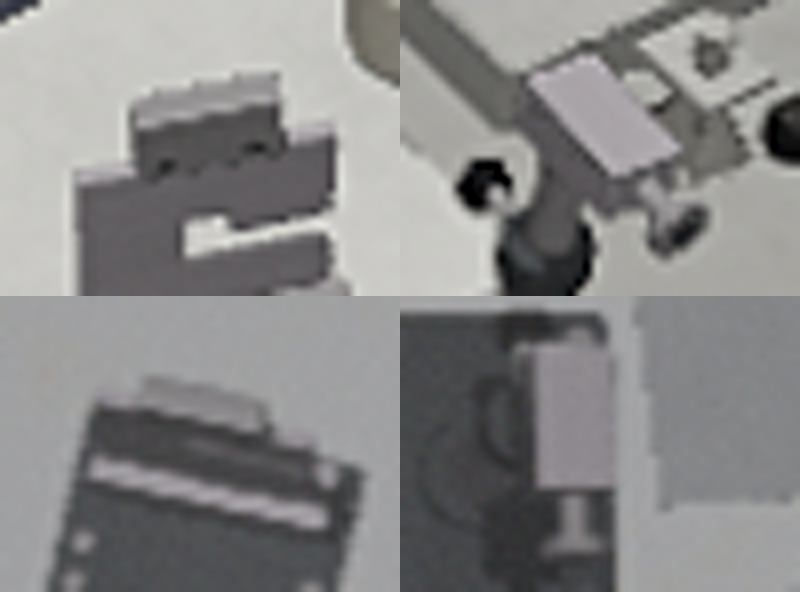

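```bash
cat >> h.py <<'E'
def t8(u,v,x0,y0,k=8): return ((u+.5)/k-.5+x0,(v+.5)/k-.5+y0)
E
python3 - <<'E'
from h import *
print("tab",tri(t8(206,101,280,215),t8(205,404-296,275,225)))
ts=[t8(*p,275,225) for p in((148,81),(270,112),(262,134),(140,106))]
print([onz("top",*p,171).round(1) for p in ts])
sc=[(127,77),(192,53),(282,150),(215,178)];tp=[(137,49),(212,49),(212,191),(137,191)]
for a,b in zip(sc,tp):
    p,e=tri(t8(*a,411,158),t8(*b,415,222));print(p.round(1),round(e,1))
print("blk",tri(t8(204,114,411,158),t8(175,120,415,222)))
print("head(top z190)",[onz("top",*t8(*p,415,222),192).round(1) for p in((142,258),(205,258),(175,200))])
print("base",[onz("top",*t8(u-400,v-300,390,215,5),12).round(1) for u,v in((480,347),(655,347),(660,552),(484,552))])
s=state();print(s["force"],s["time_s"])
E
```

```text
tab (array([549.06323789, 134.80210878, 165.93731451]), np.float64(2.183001430481516))
[array([558.3, 152.9, 171. ]), array([544.1, 111.6, 171. ]), array([536.6, 114.9, 171. ]), array([549.7, 156.2, 171. ])]
[ 546.3 -229.8  182. ] 0.6
[ 544.3 -255.8  181.6] 0.4
[ 493.9 -249.5  183.7] 1.2
[ 496.4 -224.1  182.1] 0.6
blk (array([ 520.16329747, -239.91368172,  182.33119628]), np.float64(0.0988592491669512))
head(top z190) [array([ 472. , -220.4,  192. ]), array([ 470.3, -241.7,  192. ]), array([ 490.9, -234. ,  192. ])]
base [array([ 598.1, -191.5,   12. ]), array([ 589.7, -300.1,   12. ]), array([ 462.1, -286.9,   12. ]), array([ 470.5, -179.6,   12. ])]
[-0.25298149  0.46228126 -0.03486121] 0.1
```

```bash
python3 - <<'E'
from h import *
for n,u,v,z in [("scene",282,215,0),("scene",351,168,0),("scene",333,222,0),("top",349,209,67),("top",300,190,120),("top",386,184,120),("top",466,261,25),("top",245,237,20),("top",278,196,100),("top",237,268,114),("scene",262,205,100)]: print(n,u,v,onz(n,u,v,z).round(0))
E
```

```text
scene 282 215 [741.  93.   0.]
scene 351 168 [ 794. -177.    0.]
scene 333 222 [645. -13.   0.]
top 349 209 [646. -16.  67.]
top 300 190 [700. 126. 120.]
top 386 184 [ 699. -127.  120.]
top 466 261 [ 467. -359.   25.]
top 245 237 [594. 306.  20.]
top 278 196 [693. 192. 100.]
top 237 268 [486. 320. 114.]
scene 262 205 [720. 162. 100.]
```

Call:
move_arm([
  [91,[0.47,0.9,0.1],[0,0,0.44]],
  [91,[0.47,0.9,0.1],[0,0,0.44]],
  [91,[0.47,0.9,0.1],[0,0,0.44]],
  [91,[0.47,0.9,0.1],[0,0,0.44]],
  [91,[0.47,0.9,0.1],[0,0,0.44]],
  [91,[0.47,0.9,0.1],[0,0,0.44]],
  [91,[0.47,0.9,0.1],[0,0,0.44]],
  [91,[0.47,0.9,0.1],[0,0,0.44]],
  [91,[0.47,0.9,0.1],[0,0,0.44]],
  [91,[0.47,0.9,0.1],[0,0,0.44]],
  [91,[0.47,0.9,0],[0,0,0.44]],
  [91,[0.47,0.9,0],[0,0,0.44]],
  [91,[0.47,0.9,0],[0,0,0.44]],
  [91,[0.47,0.9,0],[0,0,0.44]],
  [91,[0.47,0.9,0],[0,0,0.44]],
  [91,[0.47,0.9,0],[0,0,0.44]],
  [91,[0.47,0.9,0],[0,0,0.44]],
  [91,[0.47,0.9,0],[0,0,0.44]],
  [91,[0.47,0.9,0],[0,0,0.44]],
  [91,[0.47,0.9,0],[0,0,0.44]],
], grip_force=20)

```text
time_s: 1.77
ee_pos: [431.1, -89.3, 238.7]
ee_rot: [-180.0, 0.0, 55.2]
force: [0.4, 0.0, -0.2]
gripper_width: 91.2
gripper_force: 0.0
```

Call:
move_arm([
  [91,[0.47,0.9,0],[0,0,0.44]],
  [91,[0.47,0.9,0],[0,0,0.44]],
  [91,[0.47,0.9,0],[0,0,0.44]],
  [91,[0.47,0.9,0],[0,0,0.44]],
  [91,[0.47,0.9,0],[0,0,0.44]],
  [91,[0.47,0.9,0],[0,0,0.44]],
  [91,[0.47,0.9,0],[0,0,0.44]],
  [91,[0.47,0.9,0],[0,0,0.44]],
  [91,[0.47,0.9,0],[0,0,0.44]],
  [91,[0.4,0.8,0],[0,0,0.5]],
  [91,[0,0,0],[0,0,0]],
  [91,[0,0,0],[0,0,0]],
  [91,[0,0,0],[0,0,0]],
])

```text
time_s: 2.85
ee_pos: [546.1, 131.4, 238.5]
ee_rot: [-179.9, 0.1, 73.0]
force: [-0.5, -1.0, 0.7]
gripper_width: 91.1
gripper_force: 0.0
```

Call:
move_arm([
  [91,[0.04,0.1,-0.7],[0,0,0]],
  [91,[0,0,-0.8],[0,0,0]],
  [91,[0,0,-0.8],[0,0,0]],
  [91,[0,0,-0.8],[0,0,0]],
  [91,[0,0,-0.6],[0,0,0]],
  [91,[0,0,-0.24],[0,0,0]],
  [91,[0,0,0],[0,0,0]],
  [91,[0,0,0],[0,0,0]],
])

```text
time_s: 3.52
ee_pos: [547.9, 133.8, 141.1]
ee_rot: [180.0, -0.0, 72.9]
force: [0.6, -0.0, 0.1]
gripper_width: 91.3
gripper_force: 0.0
```

```bash
python3 - <<'E'
from h import *
s=grab_frame("scene");t=grab_frame("top")
def c(i,x,y): return cv2.resize(i[y:y+75,x:x+50],(400,600),interpolation=cv2.INTER_CUBIC)
cv2.imwrite("pics/c3.png",np.hstack([c(s,285,190),c(t,275,200)]))
print(state()["ee_pos"],state()["force"],proj("scene",state()["ee_pos"]))
E
```

```text
[548.49392117 134.23498192 141.82492423] [-0.15263635 -0.13478114  0.33525947] [306.070278   233.86106957]
```

View pics/c3.png

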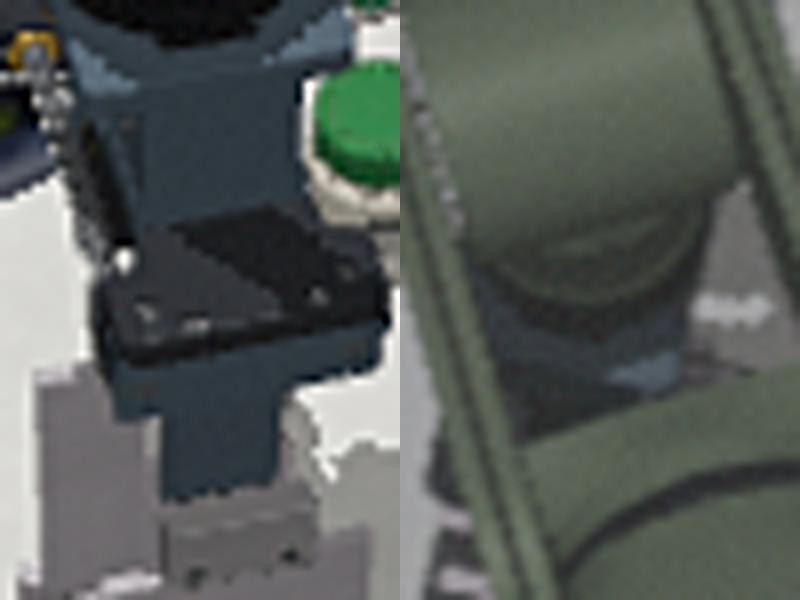

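The scene crop shows the near finger at px about (312,245) in front of the slotted plate's tab. The window plate is untouched below it. Closing now.

Call:
move_arm([
  [30,[0,0,0],[0,0,0]],
  [20,[0,0,0],[0,0,0]],
  [10,[0,0,0],[0,0,0]],
  [5,[0,0,0],[0,0,0]],
  [5,[0,0,0],[0,0,0]],
  [5,[0,0,0],[0,0,0]],
  [5,[0,0,0],[0,0,0]],
  [5,[0,0,0],[0,0,0]],
  [5,[0,0,0],[0,0,0]],
  [5,[0,0,0],[0,0,0]],
], grip_force=30)

```text
time_s: 4.45
ee_pos: [547.7, 134.4, 140.4]
ee_rot: [180.0, 0.0, 73.0]
force: [0.9, -0.2, -0.0]
gripper_width: 27.4
gripper_force: 0.0
```

Call:
move_arm([
  [5,[0,0,0],[0,0,0]],
  [5,[0,0,0],[0,0,0]],
  [5,[0,0,0],[0,0,0]],
  [5,[0,0,0],[0,0,0]],
  [5,[0,0,0],[0,0,0]],
  [5,[0,0,0],[0,0,0]],
])

```text
time_s: 4.95
ee_pos: [547.7, 134.4, 140.5]
ee_rot: [180.0, -0.0, 73.0]
force: [0.4, -0.1, -0.2]
gripper_width: 11.9
gripper_force: 30.0
```

Call:
move_arm([
  [5,[0,0,0.2],[0,0,0]],
  [5,[0,0,0.3],[0,0,0]],
  [5,[0,0,0.4],[0,0,0]],
  [5,[0,0,0.4],[0,0,0]],
  [5,[0,0,0.4],[0,0,0]],
  [5,[0,0,0.4],[0,0,0]],
  [5,[0,0,0.4],[0,0,0]],
  [5,[0,0,0.4],[0,0,0]],
  [5,[0,0,0.3],[0,0,0]],
  [5,[0,0,0],[0,0,0]],
  [5,[0,0,0],[0,0,0]],
])

```text
time_s: 5.87
ee_pos: [547.9, 134.4, 220.9]
ee_rot: [180.0, -0.0, 73.0]
force: [-0.6, -1.2, -2.4]
gripper_width: 11.8
gripper_force: 30.0
```

Call:
move_arm([
  [5,[0,-0.3,0],[0,0,0]],
  [5,[0,-0.5,0],[0,0,0]],
  [5,[0,-0.7,0],[0,0,0]],
  [5,[0,-0.7,0],[0,0,0.2]],
  [5,[-0.1,-0.7,0],[0,0,0.2]],
  [5,[-0.2,-0.7,0],[0,0,0.2]],
  [5,[-0.2,-0.7,0],[0,0,0.2]],
  [5,[-0.2,-0.7,0],[0,0,0.2]],
  [5,[-0.2,-0.7,0],[0,0,0.2]],
  [5,[-0.2,-0.7,0],[0,0,0.2]],
  [5,[-0.2,-0.7,0],[0,0,0.2]],
  [5,[-0.2,-0.7,0],[0,0,0.2]],
  [5,[-0.2,-0.7,0],[0,0,0.2]],
  [5,[-0.2,-0.7,0],[0,0,0.2]],
  [5,[-0.2,-0.7,0],[0,0,0.2]],
  [5,[-0.1,-0.7,0],[0,0,0.2]],
  [5,[-0.06,-0.6,0],[0,0,0.2]],
  [5,[0,-0.4,0],[0,0,0]],
  [5,[0,-0.2,0],[0,0,0]],
  [5,[0,0,0],[0,0,0]],
])

```text
time_s: 7.53
ee_pos: [491.0, -161.7, 220.1]
ee_rot: [-180.0, 0.0, 84.1]
force: [-0.4, 0.0, -2.1]
gripper_width: 11.8
gripper_force: 30.0
```

Call:
move_arm([
  [5,[0,0,0],[0,0,0]],
  [5,[0,0,0],[0,0,0]],
  [5,[0,0,0],[0,0,0]],
])

```text
time_s: 7.78
ee_pos: [491.3, -159.9, 220.4]
ee_rot: [-180.0, -0.0, 84.2]
force: [0.3, 0.6, -1.4]
gripper_width: 11.7
gripper_force: 30.0
```

```bash
python3 - <<'E'
from h import *
s=grab_frame("scene");t=grab_frame("top")
cv2.imwrite("pics/s4.png",s);cv2.imwrite("pics/t4.png",t)
cv2.imwrite("pics/c4.png",cv2.resize(s[130:220,370:490],(800,600),interpolation=cv2.INTER_CUBIC))
S=state();print(S["ee_pos"],S["ee_rot"],S["force"],S["time_s"])
E
```

```text
[ 491.32112728 -159.98617822  220.49303358] [ 1.79995070e+02 -6.69045582e-03  8.42229848e+01] [-0.12870542  0.00588085 -1.82362361] 7.8833
```

View pics/c4.png

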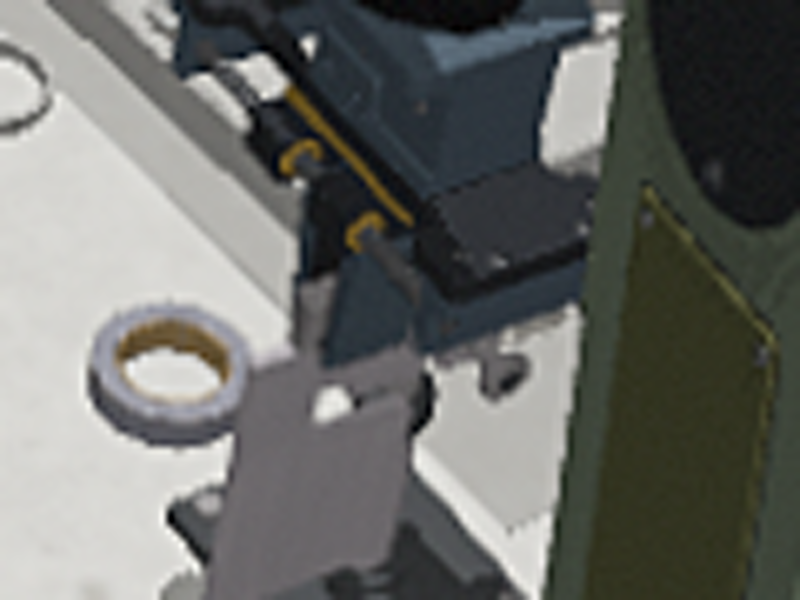

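The crop shows the plate held upright, notch end at crop px about (332,402). The pin's head is just to its right at about (507,372). I'll compare projections to get the height offset.

```bash
cat >> h.py <<'E'
def loc(o,yaw,p):
    a=np.radians(yaw); c,s=np.cos(a),np.sin(a)
    return np.array([o[0]+c*p[0]-s*p[1],o[1]+s*p[0]+c*p[1],o[2]+p[2]])
E
python3 - <<'E'
from h import *
k=20/3
cr=lambda q:((q-np.array([370,130])+.5)*k-.5).round(0)
o=(491.3,-160,220.4-134.5)
for n,p in dict(nt=(-3,7,112),nb=(-3,7,88),TL=(-3,40,140),TR=(-3,-40,140),mb=(-3,-40,88),BR=(-3,-40,0)).items(): print(n,cr(proj("scene",loc(o,-5.8,p))))
for so in((530.8,-240.3,0),):
  for e in(0,5,10): print("head",e,cr(proj("scene",loc(so,-5.7,(-59,0,165+e)))),"blk", [(cr(proj("scene",loc(so,-5.7,(x,y,177+e))))/k+np.array([370-411,130-158]))*8 for x,y in((14,14),(14,-14),(-37,-14),(-37,14))])
  for e in(0,5,10): print([((proj("top",loc(so,-5.7,(x,y,177+e)))-np.array([415,222]))*8).round() for x,y in((14,14),(14,-14),(-37,-14),(-37,14))])
E
```

```text
nt [325. 388.]
nb [316. 432.]
TL [261. 362.]
TR [443. 295.]
mb [419. 394.]
BR [382. 549.]
head 0 [505. 395.] blk [array([120.8,  90.4]), array([191.6,  65.2]), array([281.6, 166. ]), array([209.6, 192.4])]
head 5 [508. 386.] blk [array([123.2,  79.6]), array([194. ,  54.4]), array([284. , 155.2]), array([213.2, 181.6])]
head 10 [510. 377.] blk [array([125.6,  68.8]), array([196.4,  43.6]), array([287.6, 143.2]), array([215.6, 170.8])]
[array([124.,  49.]), array([205.,  51.]), array([209., 196.]), array([127., 194.])]
[array([127.,  46.]), array([208.,  48.]), array([212., 193.]), array([131., 191.])]
[array([130.,  43.]), array([211.,  45.]), array([216., 191.]), array([134., 189.])]
```

Call:
move_arm([
  [5,[0.06,0,-0.12],[0,0,0]],
  [5,[0.06,0,-0.12],[0,0,0]],
  [5,[0,-0.2,-0.12],[0,0,0]],
  [5,[-0.03,-0.3,0],[0,0,0]],
  [5,[-0.03,-0.3,0],[0,0,0]],
  [5,[-0.02,-0.1,0],[0,0,0]],
  [5,[0,0,0],[0,0,0]],
  [5,[0,0,0],[0,0,0]],
  [5,[0,0,0],[0,0,0]],
])

```text
time_s: 8.63
ee_pos: [492.2, -183.1, 211.6]
ee_rot: [180.0, -0.0, 84.1]
force: [0.5, -0.1, -3.4]
gripper_width: 11.6
gripper_force: 30.0
```

Call:
move_arm([
  [5,[-0.01,-0.08,0],[0,0,0]],
  [5,[-0.01,-0.08,0],[0,0,0]],
  [5,[0,-0.08,0],[0,0,0]],
  [5,[-0.01,-0.08,0],[0,0,0]],
  [5,[-0.01,-0.08,0],[0,0,0]],
  [5,[0,0,0],[0,0,0]],
  [5,[0,0,0],[0,0,0]],
])

```text
time_s: 9.22
ee_pos: [491.2, -193.2, 211.4]
ee_rot: [180.0, -0.0, 84.2]
force: [-0.6, -0.2, -2.0]
gripper_width: 12.2
gripper_force: 30.0
```

Call:
move_arm([
  [5,[-0.01,-0.08,0],[0,0,0]],
  [5,[-0.01,-0.08,0],[0,0,0]],
  [5,[0,-0.08,0],[0,0,0]],
  [5,[0,0,0],[0,0,0]],
  [5,[0,0,0],[0,0,0]],
])

```text
time_s: 9.63
ee_pos: [490.7, -199.2, 211.5]
ee_rot: [180.0, -0.0, 84.2]
force: [0.6, 0.4, -1.6]
gripper_width: 11.7
gripper_force: 30.0
```

Call:
move_arm([
  [5,[-0.01,-0.08,0],[0,0,0]],
  [5,[-0.01,-0.08,0],[0,0,0]],
  [5,[0,-0.08,0],[0,0,0]],
  [5,[-0.01,-0.08,0],[0,0,0]],
  [5,[0,0,0],[0,0,0]],
  [5,[0,0,0],[0,0,0]],
])

```text
time_s: 10.13
ee_pos: [490.0, -207.2, 211.5]
ee_rot: [180.0, -0.0, 84.1]
force: [1.0, -0.4, -2.3]
gripper_width: 12.0
gripper_force: 30.0
```

```bash
python3 - <<'E'
from h import *
s=grab_frame("scene");t=grab_frame("top")
cv2.imwrite("pics/c5.png",cv2.resize(s[150:195,405:465],(800,600),interpolation=cv2.INTER_CUBIC))
S=state();print(S["ee_pos"],S["force"],S["torque"],S["time_s"])
E
```

```text
[ 489.9692381  -207.07405926  211.46976725] [-0.09418549 -0.45216655 -1.71919308] [-0.01061885 -0.07972853 -0.04166781] 10.2333
```

View pics/c5.png

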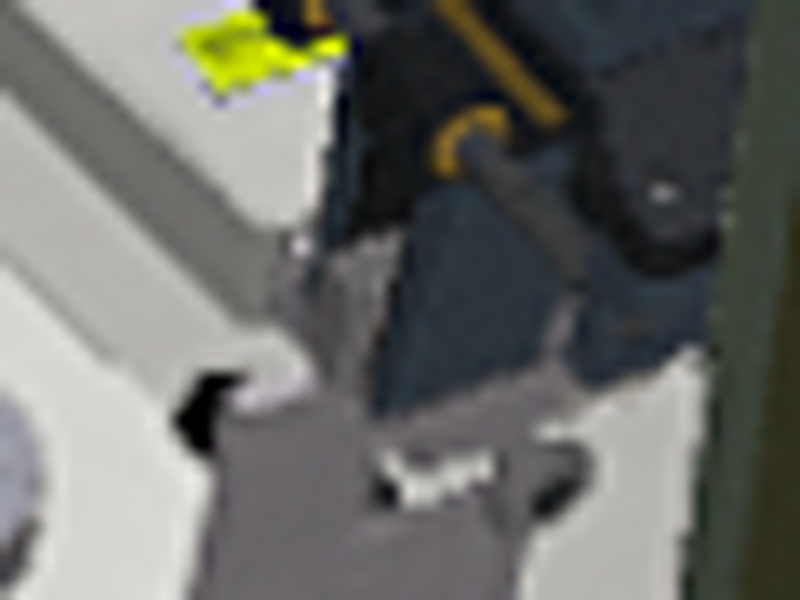

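The crop shows the pin's head at about (565,470), in front of the plate, with the neck in the slot and no contact force. I'll keep sliding in.

Call:
move_arm([
  [5,[-0.01,-0.1,0],[0,0,0]],
  [5,[-0.01,-0.1,0],[0,0,0]],
  [5,[-0.01,-0.1,0],[0,0,0]],
  [5,[-0.01,-0.1,0],[0,0,0]],
  [5,[-0.01,-0.1,0],[0,0,0]],
  [5,[-0.01,-0.1,0],[0,0,0]],
  [5,[-0.01,-0.1,0],[0,0,0]],
  [5,[-0.01,-0.1,0],[0,0,0]],
  [5,[0,0,0],[0,0,0]],
  [5,[0,0,0],[0,0,0]],
])

```text
time_s: 11.07
ee_pos: [487.9, -227.2, 211.4]
ee_rot: [180.0, -0.0, 84.1]
force: [0.6, -0.0, -2.3]
gripper_width: 11.7
gripper_force: 30.0
```

Call:
move_arm([
  [5,[-0.01,-0.08,0],[0,0,0]],
  [5,[-0.01,-0.08,0],[0,0,0]],
  [5,[0,-0.08,0],[0,0,0]],
  [5,[0,0,0],[0,0,0]],
  [5,[0,0,0],[0,0,0]],
])

```text
time_s: 11.48
ee_pos: [487.5, -233.2, 211.5]
ee_rot: [180.0, -0.0, 84.2]
force: [0.0, -0.6, -2.2]
gripper_width: 11.8
gripper_force: 30.0
```

Call:
move_arm([
  [5,[0,-0.06,0],[0,0,0]],
  [5,[0,-0.06,0],[0,0,0]],
  [5,[0,0,0],[0,0,0]],
  [5,[0,0,0],[0,0,0]],
])

```text
time_s: 11.82
ee_pos: [487.5, -236.2, 211.5]
ee_rot: [180.0, -0.0, 84.2]
force: [0.5, -0.1, -3.1]
gripper_width: 12.0
gripper_force: 30.0
```

Call:
move_arm([
  [5,[0,-0.06,0],[0,0,0]],
  [5,[0,0,0],[0,0,0]],
  [5,[0,0,0],[0,0,0]],
])

```text
time_s: 12.07
ee_pos: [487.5, -237.6, 211.5]
ee_rot: [180.0, 0.0, 84.2]
force: [-0.2, 0.4, -2.5]
gripper_width: 11.8
gripper_force: 30.0
```

Call:
move_arm([
  [5,[0,-0.06,0],[0,0,0]],
  [5,[0,0,0],[0,0,0]],
  [5,[0,0,0],[0,0,0]],
])

```text
time_s: 12.32
ee_pos: [487.5, -239.1, 211.5]
ee_rot: [180.0, -0.0, 84.2]
force: [0.6, 0.2, -3.0]
gripper_width: 11.7
gripper_force: 30.0
```

Call:
move_arm([
  [5,[0,-0.06,0],[0,0,0]],
  [5,[0,0,0],[0,0,0]],
  [5,[0,0,0],[0,0,0]],
])

```text
time_s: 12.57
ee_pos: [487.5, -240.3, 211.5]
ee_rot: [-180.0, -0.0, 84.2]
force: [-0.0, 1.4, -1.8]
gripper_width: 11.5
gripper_force: 30.0
```

Call:
move_arm([
  [5,[0,-0.06,0],[0,0,0]],
  [5,[0,0,0],[0,0,0]],
  [5,[0,0,0],[0,0,0]],
])

```text
time_s: 12.82
ee_pos: [487.4, -240.7, 211.4]
ee_rot: [-180.0, -0.2, 84.1]
force: [-0.0, 5.3, -1.2]
gripper_width: 12.0
gripper_force: 30.0
```

Side contact came at y about -240.2, so I'll back off 2 mm and lower.

Call:
move_arm([
  [5,[0,0.08,0],[0,0,0]],
  [5,[0,0.08,0],[0,0,0]],
  [5,[0,0,0],[0,0,0]],
  [5,[0,0,-0.08],[0,0,0]],
  [5,[0,0,-0.08],[0,0,0]],
  [5,[0,0,-0.08],[0,0,0]],
  [5,[0,0,0],[0,0,0]],
  [5,[0,0,0],[0,0,0]],
])

```text
time_s: 13.48
ee_pos: [487.3, -238.2, 205.2]
ee_rot: [-180.0, -0.0, 84.2]
force: [0.3, 0.1, -1.8]
gripper_width: 12.0
gripper_force: 30.0
```

Call:
move_arm([
  [5,[0,0,-0.06],[0,0,0]],
  [5,[0,0,-0.06],[0,0,0]],
  [5,[0,0,0],[0,0,0]],
  [5,[0,0,0],[0,0,0]],
])

```text
time_s: 13.82
ee_pos: [487.4, -238.1, 202.4]
ee_rot: [-180.0, -0.0, 84.2]
force: [0.4, -0.6, -1.9]
gripper_width: 11.9
gripper_force: 30.0
```

Call:
move_arm([
  [5,[0,0,-0.06],[0,0,0]],
  [5,[0,0,0],[0,0,0]],
  [5,[0,0,0],[0,0,0]],
])

```text
time_s: 14.07
ee_pos: [487.6, -238.2, 201.1]
ee_rot: [180.0, 0.0, 84.2]
force: [0.9, 0.2, -1.3]
gripper_width: 12.1
gripper_force: 30.0
```

Call:
move_arm([
  [5,[0,0,-0.05],[0,0,0]],
  [5,[0,0,0],[0,0,0]],
  [5,[0,0,0],[0,0,0]],
])

```text
time_s: 14.32
ee_pos: [487.7, -238.2, 200.8]
ee_rot: [179.9, 0.0, 84.2]
force: [-1.3, 0.4, 5.9]
gripper_width: 11.9
gripper_force: 30.0
```

Call:
move_arm([
  [5,[0,0,-0.05],[0,0,0]],
  [5,[0,0,0],[0,0,0]],
  [5,[0,0,0],[0,0,0]],
])

```text
time_s: 14.57
ee_pos: [487.8, -238.2, 200.6]
ee_rot: [179.9, 0.0, 84.2]
force: [-2.4, 0.7, 10.3]
gripper_width: 12.1
gripper_force: 30.0
```

Seated at z about 201. I'll unload the grip, release and lift off.

Call:
move_arm([
  [5,[0,0,0.08],[0,0,0]],
  [5,[0,0,0],[0,0,0]],
  [5,[0,0,0],[0,0,0]],
], grip_force=5)

```text
time_s: 14.82
ee_pos: [487.7, -238.2, 200.8]
ee_rot: [180.0, 0.0, 84.2]
force: [-1.8, 0.5, 3.2]
gripper_width: 11.9
gripper_force: 5.0
```

Call:
move_arm([
  [13,[0,0,0],[0,0,0]],
  [14,[0,0,0],[0,0,0]],
  [16,[0,0,0],[0,0,0]],
  [20,[0,0,0],[0,0,0]],
  [25,[0,0,0],[0,0,0]],
  [32,[0,0,0],[0,0,0]],
  [45,[0,0,0],[0,0,0]],
  [45,[0,0,0],[0,0,0]],
  [45,[0,0,0],[0,0,0]],
  [45,[0,0,0],[0,0,0]],
])

```text
time_s: 15.65
ee_pos: [487.5, -238.1, 200.5]
ee_rot: [180.0, 0.0, 84.2]
force: [-0.1, -0.3, -0.3]
gripper_width: 44.7
gripper_force: 0.0
```

Released with no force on the tool. Next I rise, back away and let the plate settle.

Call:
move_arm([
  [45,[0,0,0.3],[0,0,0]],
  [45,[0,0,0.5],[0,0,0]],
  [45,[0,0,0.7],[0,0,0]],
  [45,[0,0,0.8],[0,0,0]],
  [45,[0,0,0.8],[0,0,0]],
  [45,[0,0,0.8],[0,0,0]],
  [45,[0,0,0.8],[0,0,0]],
  [45,[-0.2,0.8,0.5],[0,0,0]],
  [45,[-0.3,0.9,0.2],[0,0,0]],
  [45,[-0.3,0.9,0],[0,0,0]],
  [45,[-0.3,0.9,0],[0,0,0]],
  [45,[-0.3,0.9,0],[0,0,0]],
  [45,[-0.3,0.9,0],[0,0,0]],
  [45,[-0.3,0.9,0],[0,0,0]],
  [45,[-0.3,0.9,0],[0,0,0]],
  [45,[-0.3,0.9,0],[0,0,0]],
  [45,[-0.3,0.9,0],[0,0,0]],
  [45,[0,0.5,0],[0,0,0]],
  [45,[0,0,0],[0,0,0]],
  [45,[0,0,0],[0,0,0]],
])

```text
time_s: 17.32
ee_pos: [415.0, -2.9, 336.1]
ee_rot: [179.9, 0.0, 84.3]
force: [-0.3, -1.1, -0.5]
gripper_width: 45.1
gripper_force: 0.0
```

Call:
move_arm([
  [45,[0,0,0],[0,0,0]],
  [45,[0,0,0],[0,0,0]],
  [45,[0,0,0],[0,0,0]],
  [45,[0,0,0],[0,0,0]],
  [45,[0,0,0],[0,0,0]],
  [45,[0,0,0],[0,0,0]],
  [45,[0,0,0],[0,0,0]],
  [45,[0,0,0],[0,0,0]],
  [45,[0,0,0],[0,0,0]],
  [45,[0,0,0],[0,0,0]],
  [45,[0,0,0],[0,0,0]],
  [45,[0,0,0],[0,0,0]],
])

```text
time_s: 18.32
ee_pos: [415.0, -3.1, 335.5]
ee_rot: [180.0, -0.0, 84.2]
force: [-0.1, 0.0, 0.1]
gripper_width: 44.9
gripper_force: 0.0
```

```bash
python3 - <<'E'
from h import *
s=grab_frame("scene");s2=grab_frame("scene")
cv2.imwrite("pics/c6.png",cv2.resize(s2[140:230,370:490],(800,600),interpolation=cv2.INTER_CUBIC))
print(cv2.absdiff(s,s2)[140:230,370:490].mean(),state()["time_s"])
E
```

```text
0.8902777777777777 18.4167
```

View pics/c6.png

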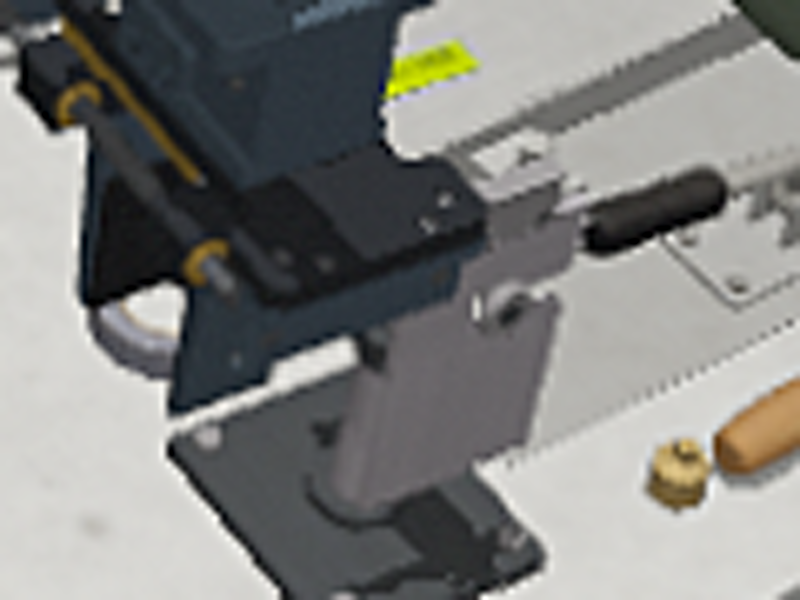

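The plate hangs on the pin, with the head at crop px about (510,305) in front of its notch. Its right edge is upright and the gripper is well clear. I'll let it settle a little longer and then hand in.

Call:
move_arm([
  [45,[0,0.5,0.2],[0,0,0]],
  [45,[0,0.8,0.2],[0,0,0]],
  [45,[0,0.5,0],[0,0,0]],
  [45,[0,0,0],[0,0,0]],
  [45,[0,0,0],[0,0,0]],
  [45,[0,0,0],[0,0,0]],
  [45,[0,0,0],[0,0,0]],
  [45,[0,0,0],[0,0,0]],
  [45,[0,0,0],[0,0,0]],
  [45,[0,0,0],[0,0,0]],
  [45,[0,0,0],[0,0,0]],
  [45,[0,0,0],[0,0,0]],
])

```text
time_s: 19.42
ee_pos: [415.0, 41.8, 345.5]
ee_rot: [180.0, 0.0, 84.2]
force: [0.7, -0.3, 0.2]
gripper_width: 44.9
gripper_force: 0.0
```

```bash
python3 -c "
from workcell import *
print(job_done())"
```

```text
the job is handed in; nothing more can be done
None
```

The slotted plate is hanging on the pin with the gripper clear, straight in the last picture; I handed the job in at about 19 s (no verdict came back), and I didn't re-photograph the rack, jar, bottle or weight.

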